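# Zero the angle gauge and hold it flush on the tilted machine table

## Task

Pick up the box-shaped angle gauge and hold its base flat and still on the level stone reference plate for a good second so that it zeroes itself. Then hold the gauge with its base flush on the sloped steel face of the tilting table, about in the middle of the face, the long side of its base running straight up the slope, pressed on gently but definitely so that the table keeps its tilt. Finish while still gripping it and pressing it there, do not let go, and leave everything else on the bench where it is.

Things in the scene. Friction and masses are not known exactly. Their poses are not given: they have to be found in the camera images.
- gauge: the angle gauge: a grey box with an aluminium foot band and a small display on top, 60 mm (its x) by 30 mm (its y) by 60 mm tall (its z), 0.13 to 0.25 kg. Origin at the centre of its underside, the flat measuring base. Starts standing upright on the bench at any yaw; either end of its x may point up the slope. Grip it across the 30 mm between its wide flat sides
- ref_top (a point): the centre of the top surface of the level stone reference plate, a fixed slab 150 mm (x) by 110 mm (y), its top 20 mm above the bench; z up. It stands to the left or to the right of the robot's centre line, the tilting table on the other side
- face (a point): centre of the sloped steel face of the tilting table, a flat plate 140 mm (x, straight up the slope, roughly away from the robot) by 130 mm (y, level). z is the outward normal, leaning back towards the robot; tilt 12 to 34 degrees, different each time. Its lower edge is hinged 40 mm above the bench on a fixed grey base 160 x 130 mm. The table is left or right of the robot's centre line
- tilt_plate: the same tilting plate: origin on the hinge axis at the lower edge, axes as face, which lies at x 70, z 12 mm in it; 14 mm thick. Clamped by friction: the hinge yields at about 5 N m, so a gentle push does not move it. On its +y side a thin fixed steel arc stands 67 to 77 mm from the middle, up to 121 mm above the bench
- top_edge (a point): the middle of the upper edge of the sloped face, 70 mm up the slope from face; it shows whether the tilt setting was disturbed
- tin: a closed paint tin, 90 mm diameter, 100 mm tall, standing; bystander
- jar: a closed glass jar, 66 mm diameter, 90 mm tall, standing; bystander
- screwdriver: a screwdriver, 170 mm long, lying on the bench; bystander
- tape: a roll of tape, 100 mm diameter, 25 mm tall, lying flat; bystander
- offcut: a light wood offcut, 110 x 45 x 22 mm, lying flat; bystander
- hammer: a hammer, 260 mm long, lying on the bench; bystander
- wrench: a spanner, 160 mm long, lying on the bench; bystander
- ref_plate: the stone reference plate itself, origin at the centre of its underside on the bench, 20 mm below ref_top, same axes
Mind the look-alikes: they are no part of the job. What is shaped like the ref_plate but green or turquoise is not meant.

How it is judged:
On the way:
1. the gauge's base stands flat and still on the reference plate (contact force between gauge and ref_plate above 0.5 N and angle between gauge's own z axis and vertical below 0.04 rad and linear speed of gauge below 0.01 m/s and x of gauge in the frame of ref_top between -0.06 and 0.06 m and y of gauge in the frame of ref_top between -0.045 and 0.045 m), for 0.5 s.
At the end, for the whole second after the job is handed in: The gripped, still gauge presses the face with 2 to 30 N; base within 0.03 rad and 3 mm of the face, long side within 0.14 rad of straight up the slope, origin within 30 mm of the face centre in x and y; fingers grip it with over 2 N; the table's upper edge has moved under 5 mm (angle between the z axis of gauge and the z axis of face, either way round below 0.03 rad and angle between the x axis of gauge and the x axis of face, either way round below 0.14 rad and z of gauge in the frame of face between -0.003 and 0.003 m and x of gauge in the frame of face between -0.03 and 0.03 m and y of gauge in the frame of face between -0.03 and 0.03 m and contact force between gauge and tilt_plate between 2 and 30 N and contact force between the fingers and gauge above 2 N and linear speed of gauge below 0.01 m/s and distance of top_edge from where it was at the start of the episode below 0.005 m); the arm keeps its last pose, push and grip.
It fails at once if the gauge is pressed hard (over 45 N) on the table (contact force between gauge and tilt_plate above 45 N).
It fails at once if the tilt setting is knocked out (upper edge moved over 8 mm) (distance of top_edge from where it was at the start of the episode above 0.008 m).
It fails at once if a bystander is pushed more than 30 mm (distance of any of tin, jar, screwdriver, tape, offcut, hammer, wrench from where it was at the start of the episode above 0.03 m).
It also fails if it takes over 51 s, if anything falls off the work surface, if the arm or the gripper's body presses on something with over 40 N, if the wrist force passes 120 N, or if a joint passes its speed limit or range.

## Robot

A 7-joint arm with a two-finger parallel gripper is mounted at the origin on the work surface. World frame = base frame: x ahead of the robot, y to its left, z up, the work surface at z = 0. Lengths are in m, angles in rad, forces in N, time in s.
With the tool pointing down it reaches from about 0.4 to 0.85 m from the base axis. Payload 10.4 kg.
Tool frame: the origin (TCP) lies midway between the tips of the shut fingers; the grasp point (between the pads) lies 19 mm behind it; y points along the fingers, x is the direction in which the jaws open and shut, and the axes are right-handed (so a half turn about y gives the same grasp; the last joint's range is limited). The gripper opens to 87 mm and grips with 3 to 60 N. Pads are 19 mm wide; open, the fingers measure 117 mm over their backs; the gripper's body (75 mm by 190 mm) begins 51 mm behind the grasp point.
Start: joints at [1.238, 0.332, -0.065, 1.46, 0.022, 1.35, -0.088], TCP at [0.191, -0.595, 0.199] pointing down, gripper open.
Joint ranges: [-2.6, 2.6], [-0.5, 2.12], [-1.47, 1.34], [0.16, 2.42], [-1.27, 4.41], [0.06, 2.06], [-2.6, 2.6]. Speed limits (rad/s): [2.22, 2.22, 2.79, 2.79, 3.14, 3.14, 3.14].

## Interface

Orientations are given as a unit quaternion [x, y, z, w].
In Python, from bench import * gives the robot as it stands.
- The arm moves only by the tool jog_arm, never from a script. Its argument "commands" is a list of rows, each an object with "translation": the shift along the world's x, y, z in mm, a list of three; "twist": the turn about the world's z in rad. A call has 1 to 20 rows; each row shifts and turns the commanded pose from where the row before left it; what a row does not reach is not made up. A row lasts 1/10 s, in which the tool goes at most 50 mm and 8.59 degrees, less where a joint would pass 70% of its speed; a pose out of reach is approached as far as the arm can. A call is refused whole if a number of a shift passes 50 or a number of a turn 0.15, either way. A call with a gripper value outside its range is refused whole. "grip" is the closure, from 0 (fully open) to 1 (shut), set as the call begins (left out, the last holds). The fingers move at their own pace and stop on an object; "grip_force" is the grip in N (left out, the last holds). Time passes only in rows, so rows that do not move let the fingers close. It gives the time, the measured TCP pose, the force and the opening at its end, in the units of the state.
- read_state(): the state, without advancing time (a new reading comes with each control period).
- camera(name): name is "scene" or "top" or "wrist"; returns a dict with "img" (480x640x3 uint8, red, green, blue), "fx", "fy", "cx", "cy" (pixels), "dist" ([k1, k2, p1, p2, k3] as OpenCV has them; the pictures are not rectified), "cam_to_world" (4x4, takes a point from camera to world coordinates). Camera axes: x right, y down, z forward; pixel columns grow to the right and rows downward; lengths in m; the calibration is good to about 2 mm. A picture is of the moment at which its call begins. There is no depth.
- close_job(): hands the job in, once; it reports no verdict.
The state is a dict: "time": time; "joint_positions": joint angles; "joint_vel": joint speeds; "joint_torque": joint torques, N m; "ee_pos": TCP position; "eef_rot": TCP orientation; "ft_force": force on the tool from outside, world axes, zero at the start; "torque": the same for the moment, N m; "width": finger opening in m.
Only numpy, scipy, OpenCV 4.12 (cv2) and the standard library are available. Lean on these libraries where they do the work, as an engineer would, in place of code of your own. Each camera call takes 0.05 s, during which the arm holds its last target.

## Working session

There is one attempt and no reset: what is moved stays moved. The work goes in short steps, Python scripts to look and compute and a tool call to move; the robot and the scene stay as the last step left them, time stands still between calls to the robot, and variables do not carry over. Pictures are saved under pics/ and viewed, and the job is handed in when it is done.

Besides the shell and the picture viewer there is one more tool, called by a JSON object that holds its "api" and its "payload", one argument or row to a line. jog_arm: Moves the arm, as the interface text tells. Its arguments: {"type":"object","properties":{"commands":{"type":"array"},"grip":{"type":"number"},"grip_force":{"type":"number"}},"required":["commands"]}

```bash
mkdir -p pics; ls
cat > h.py <<'E'
from bench import *
import numpy as np, cv2
from scipy.spatial.transform import Rotation as R
def snap(n,f):
    c=camera(n); cv2.imwrite('pics/'+f,c['img'][:,:,::-1]); np.savez('/tmp/'+f+'.npz',**{k:np.array(v) for k,v in c.items()}); return c
def load(f): return dict(np.load('/tmp/'+f+'.npz'))
def ray(c,uv):
    K=np.array([[c['fx'],0,c['cx']],[0,c['fy'],c['cy']],[0,0,1.]])
    p=cv2.undistortPoints(np.array(uv,float).reshape(-1,1,2),K,np.array(c['dist'],float)).reshape(-1,2)
    T=np.array(c['cam_to_world']); d=np.c_[p,np.ones(len(p))]@T[:3,:3].T
    return T[:3,3],d/np.linalg.norm(d,axis=1,keepdims=True)
def onz(c,uv,z):
    o,d=ray(c,uv); return o+d*((z-o[2])/d[:,2])[:,None]
def proj(c,P):
    K=np.array([[c['fx'],0,c['cx']],[0,c['fy'],c['cy']],[0,0,1.]]);T=np.linalg.inv(np.array(c['cam_to_world']))
    return cv2.projectPoints(np.array(P,float).reshape(-1,1,3),cv2.Rodrigues(T[:3,:3])[0],T[:3,3],K,np.array(c['dist'],float))[0].reshape(-1,2)
def tri(c1,p1,c2,p2):
    out=[]
    o1,d1=ray(c1,p1);o2,d2=ray(c2,p2)
    for a,b in zip(d1,d2):
        s=np.linalg.lstsq(np.c_[a,-b],o2-o1,rcond=None)[0]; x=o1+a*s[0];y=o2+b*s[1]; out.append(np.r_[(x+y)/2,np.linalg.norm(x-y)])
    return np.array(out)
E
python3 - <<'E'
from h import *
for n in ['scene','top','wrist']:
    c=snap(n,n+'0.png'); print(n,np.round(c['cam_to_world'],3).tolist(),c['fx'])
s=read_state(); print(s)
E
```

```text
pics
scene [[-0.814, 0.376, -0.443, 1.155], [0.581, 0.517, -0.629, 0.765], [-0.007, -0.769, -0.639, 0.951], [0.0, 0.0, 0.0, 1.0]] 452.3662709930364
top [[-0.011, -0.997, 0.074, 0.457], [-1.0, 0.011, -0.006, -0.077], [0.005, -0.074, -0.997, 1.498], [0.0, 0.0, 0.0, 1.0]] 510.6068784709802
wrist [[0.305, -0.913, -0.273, 0.265], [-0.952, -0.293, -0.085, -0.57], [-0.002, 0.286, -0.958, 0.385], [0.0, 0.0, 0.0, 1.0]] 403.74335298735474
{'time': 0.15, 'joint_positions': array([ 1.23840229,  0.33272479, -0.06470324,  1.46073316,  0.02159643,
        1.34988603, -0.08850107]), 'joint_vel': array([-1.03053796e-03, -5.95317399e-04,  9.06252983e-04, -1.16319897e-03,
       -5.35659892e-05, -4.77857828e-04, -1.35273087e-03]), 'joint_torque': array([ 1.96952526e-03, -6.23631620e+01,  2.56454176e-02, -3.90142322e+01,
       -6.12491718e-02,  3.72326095e-02,  4.90883588e-05]), 'ee_pos': array([ 0.19044791, -0.59495432,  0.19884519]), 'eef_rot': array([-0.57094788,  0.41717911, -0.41655968,  0.57136515]), 'ft_force': array([ 1.00396572, -0.49755358,  0.88221351]), 'torque': array([-0.00638161, -0.00714004, -0.00021793]), 'width': 0.08697022846027261}
```

View pics/scene0.png

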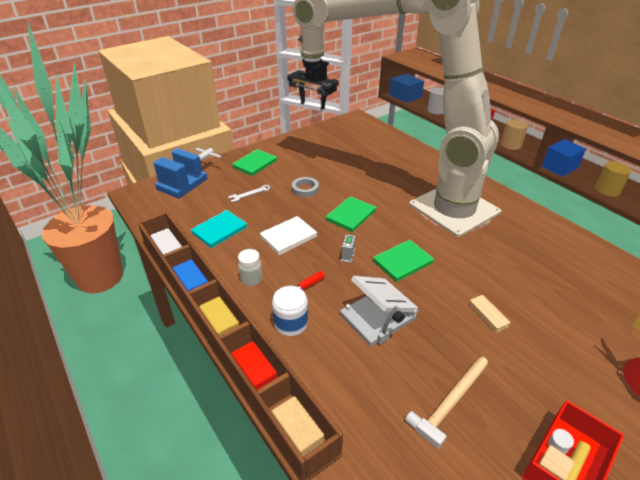

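View pics/top0.png

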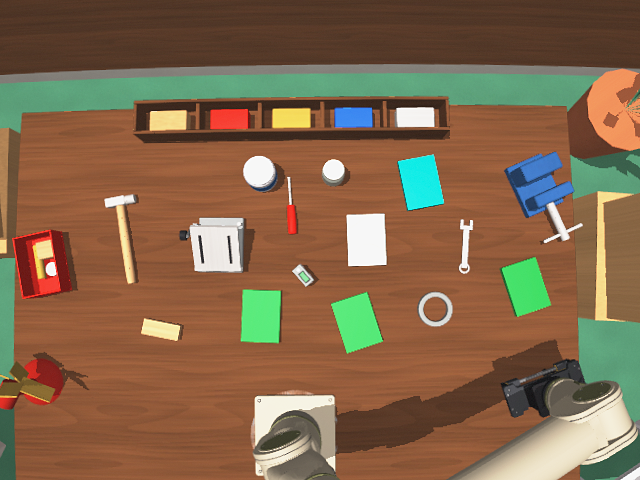

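View pics/wrist0.png

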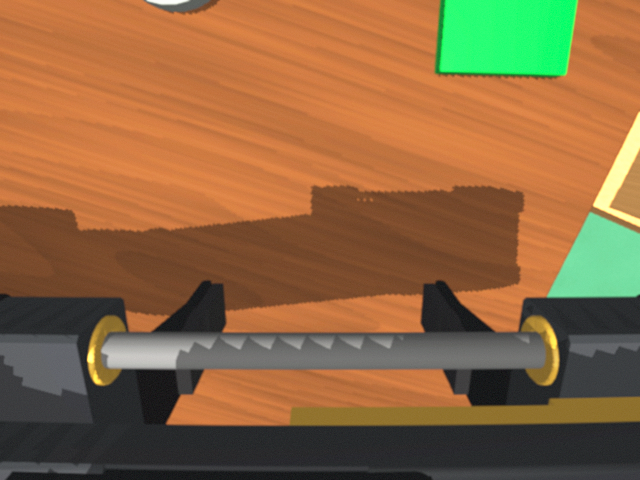

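Run:
```python
from h import *
a=cv2.imread('pics/top0.png'); b=cv2.imread('pics/scene0.png')
z=lambda i,x,y,w,h,s: cv2.resize(i[y:y+h,x:x+w],None,fx=s,fy=s,interpolation=cv2.INTER_CUBIC)
cv2.imwrite('pics/z1.png',z(a,175,205,150,100,5))
cv2.imwrite('pics/z2.png',z(b,325,225,100,120,5))
```

```text
(no output)
```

View pics/z1.png

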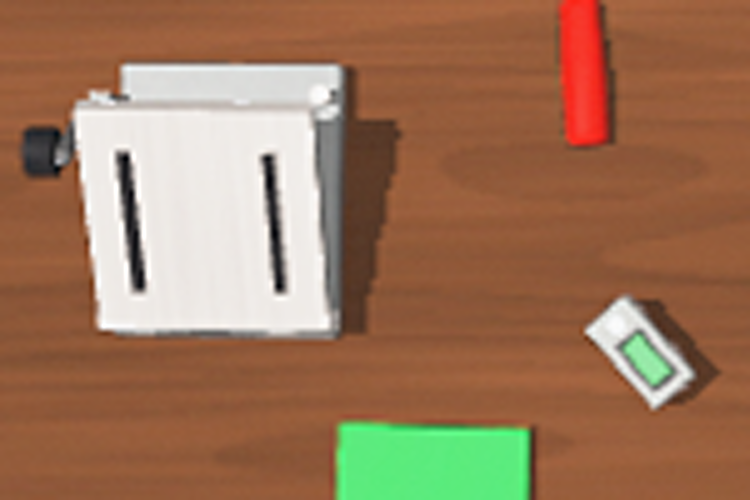

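View pics/z2.png

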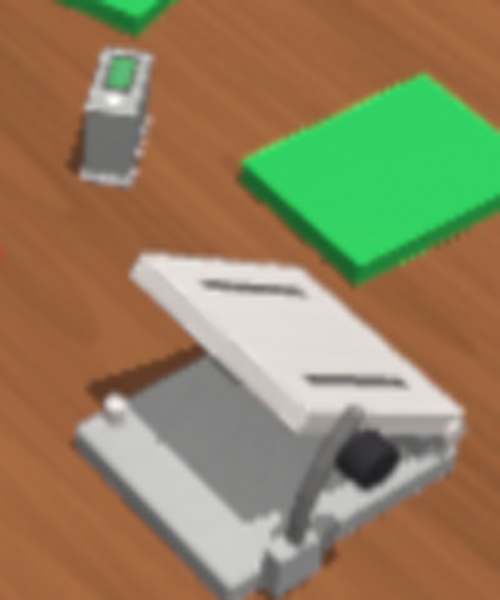

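Run:
```python
from h import *
T=load('top0.png');S=load('scene0.png')
tp=np.array([[78,102],[317,108],[329,330],[100,329]])/5+[174.6,204.6]   # up+y, up-y, low-y, low+y
sp=np.array([[302,416],[143,256],[303,268],[462,411]])/5+[324.6,224.6]
P=tri(T,tp,S,sp); print(np.round(P,4))
c=P[:,:3].mean(0); up=(P[0]+P[1]-P[2]-P[3])[:3]/2; yy=(P[0]-P[1]+P[3]-P[2])[:3]/2
print('c',c,'len',np.linalg.norm(up),np.linalg.norm(yy),'tilt',np.degrees(np.arctan2(up[2],np.hypot(*up[:2]))),'yaw',np.arctan2(up[1],up[0]),'yaw from y',np.arctan2(-yy[0],yy[1]))
# ref plate
hsv=cv2.cvtColor(T['img'],cv2.COLOR_RGB2HSV)
def rect(m,box,z):
    x,y,w,h=box; mm=np.zeros_like(m); mm[y:y+h,x:x+w]=m[y:y+h,x:x+w]
    cs=max(cv2.findContours(mm,cv2.RETR_EXTERNAL,cv2.CHAIN_APPROX_NONE)[0],key=cv2.contourArea)
    W=onz(T,cs.reshape(-1,2),z)[:,:2].astype(np.float32)
    r=cv2.minAreaRect(W); print(r, cv2.boxPoints(r).tolist())
m=((hsv[...,1]<60)&(hsv[...,2]>150)).astype(np.uint8)
print('ref');rect(m,(335,200,65,80),.02)
m2=((hsv[...,1]<60)&(hsv[...,2]>120)|((hsv[...,0]>40)&(hsv[...,0]<80))).astype(np.uint8)
print('gauge');rect(m2,(285,258,40,36),.06)
cv2.imwrite('pics/m.png',m2[250:300,280:330]*255)
g=np.array([[627,296],[585,330],[656,408],[694,374]])/5+[174.6,204.6]
G=onz(T,g,.06);print(np.round(G,4),G.mean(0))
gs=np.array([[103,48],[153,53],[143,107],[87,100]])/5+[324.6,224.6]
G=onz(S,gs,.06);print(np.round(G,4),G.mean(0))
```

```text
[[0.6002 0.2748 0.1243 0.0051]
 [0.594  0.1451 0.1244 0.0084]
 [0.4758 0.1497 0.0493 0.0065]
 [0.4792 0.279  0.0505 0.002 ]]
c [0.53729275 0.2121548  0.08712297] len 0.1409758997532371 0.129618898067066 tilt 31.863880814758502 yaw -0.03651692679283463 yaw from y -0.036897670840556326
ref
((0.5654008984565735, -0.2136608362197876), (0.1510302573442459, 0.11214765906333923), 1.4117786884307861) [[0.48852717876434326, -0.1594645380973816], [0.49129021167755127, -0.2715781629085541], [0.6422746181488037, -0.2678571343421936], [0.6395115852355957, -0.15574350953102112]]
gauge
((0.4640029966831207, -0.02970995381474495), (0.061115194112062454, 0.03114623762667179), 40.68446350097656) [[0.4306788146495819, -0.037820957601070404], [0.45098283886909485, -0.061439499258995056], [0.49732717871665955, -0.021598950028419495], [0.4770231544971466, 0.0020195916295051575]]
[[ 0.4954 -0.0224  0.06  ]
 [ 0.4765  0.0014  0.06  ]
 [ 0.4323 -0.0381  0.06  ]
 [ 0.4512 -0.0597  0.06  ]] [ 0.46384977 -0.02970697  0.06      ]
[[ 0.4511 -0.0551  0.06  ]
 [ 0.4292 -0.0333  0.06  ]
 [ 0.4665  0.0022  0.06  ]
 [ 0.4896 -0.0225  0.06  ]] [ 0.45912587 -0.02717901  0.06      ]
```

Run:
```python
from h import *
s=read_state(); M=R.from_quat(s['eef_rot']).as_matrix(); print(M.round(3)); print('jaw ang',np.arctan2(M[1,0],M[0,0]))
T=load('top0.png'); print(onz(T,[[333,165],[260,172],[292,205]],.05).round(3))
```

```text
[[ 0.305 -0.     0.952]
 [-0.952  0.001  0.305]
 [-0.001 -1.    -0.   ]]
jaw ang -1.2609845074496695
[[ 0.779 -0.119  0.05 ]
 [ 0.761  0.091  0.05 ]
 [ 0.664 -0.001  0.05 ]]
```

{"api": "jog_arm", "payload": {
  "commands": [
    {"translation":[17,35.4,0],"twist":0.025},
    {"translation":[17,35.4,0],"twist":0.025},
    {"translation":[17,35.4,0],"twist":0.025},
    {"translation":[17,35.4,0],"twist":0.025},
    {"translation":[17,35.4,0],"twist":0.025},
    {"translation":[17,35.4,0],"twist":0.025},
    {"translation":[17,35.4,0],"twist":0.025},
    {"translation":[17,35.4,0],"twist":0.025},
    {"translation":[17,35.4,0],"twist":0.025},
    {"translation":[17,35.4,0],"twist":0.025},
    {"translation":[17,35.4,0],"twist":0.025},
    {"translation":[17,35.4,0],"twist":0.025},
    {"translation":[17,35.4,0],"twist":0.025},
    {"translation":[17,35.4,0],"twist":0.025},
    {"translation":[17,35.4,0],"twist":0.025},
    {"translation":[17,35.4,0],"twist":0.025},
    {"translation":[0,0,0],"twist":0},
    {"translation":[0,0,0],"twist":0}
  ],
  "grip": 0
}}

```text
time: 1.95
ee_pos: [0.4625, -0.0282, 0.1992]
eef_rot: [0.643, -0.295, 0.294, -0.643]
ft_force: [0.3, -0.3, -0.7]
width: 0.0871
```

Run:
```python
from h import *
c=snap('wrist','wrist1.png'); s=read_state(); M=R.from_quat(s['eef_rot']).as_matrix(); print(s['time'],s['ee_pos'],np.arctan2(M[1,0],M[0,0]),s['joint_positions'].round(2),s['ft_force'])
```

```text
2.0 [ 0.46223593 -0.02935473  0.19920401] -0.8612902685815242 [ 0.66  0.01 -0.68  1.84  0.01  1.3  -0.89] [ 0.35227262 -0.62975056 -0.29607399]
```

View pics/wrist1.png

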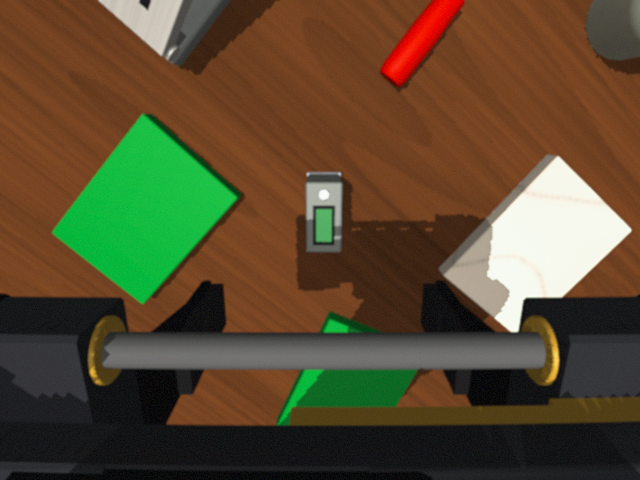

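Run:
```python
from h import *
c=load('wrist1.png'); g=np.array([[306,183],[342,183],[342,252],[306,252]]);W=onz(c,g,.06);print(W.round(4),W.mean(0),np.linalg.norm(W[1]-W[0]),np.linalg.norm(W[2]-W[1]))
d=W[0]+W[1]-W[2]-W[3];print(np.arctan2(d[1],d[0]))
```

```text
[[ 0.4739  0.0013  0.06  ]
 [ 0.4929 -0.0207  0.06  ]
 [ 0.4489 -0.0598  0.06  ]
 [ 0.4289 -0.0366  0.06  ]] [ 0.46114588 -0.02893542  0.06      ] 0.02912682529922298 0.05886104115648964
0.7123332202749886
```

{"api": "jog_arm", "payload": {
  "commands": [
    {"translation":[-0.5,0,-30]},
    {"translation":[-0.5,0,-30]},
    {"translation":[0,0,-30]},
    {"translation":[0,0,-30]},
    {"translation":[0,0,-30]},
    {"translation":[0,0,-20]},
    {"translation":[0,0,-13]},
    {"translation":[0,0,0]},
    {"translation":[0,0,0]}
  ]
}}

```text
invalid input at $.commands[0]: expected keys translation, twist
```

{"api": "jog_arm", "payload": {
  "commands": [
    {"translation":[0,0,0]},
    {"translation":[0,0,0]},
    {"translation":[0,0,0]},
    {"translation":[0,0,0]},
    {"translation":[0,0,0]},
    {"translation":[0,0,0]},
    {"translation":[0,0,0]},
    {"translation":[0,0,0]},
    {"translation":[0,0,0]},
    {"translation":[0,0,0]}
  ],
  "grip": 1,
  "grip_force": 20
}}

```text
invalid input at $.commands[0]: expected keys translation, twist
```

{"api": "jog_arm", "payload": {
  "commands": [
    {"translation":[-0.5,0,-30],"twist":0},
    {"translation":[-0.5,0,-30],"twist":0},
    {"translation":[0,0,-30],"twist":0},
    {"translation":[0,0,-30],"twist":0},
    {"translation":[0,0,-30],"twist":0},
    {"translation":[0,0,-20],"twist":0},
    {"translation":[0,0,-13],"twist":0},
    {"translation":[0,0,0],"twist":0},
    {"translation":[0,0,0],"twist":0}
  ]
}}

```text
time: 2.9
ee_pos: [0.4619, -0.0294, 0.0171]
eef_rot: [0.642, -0.295, 0.296, -0.642]
ft_force: [-0.7, 0.3, 0.1]
width: 0.087
```

{"api": "jog_arm", "payload": {
  "commands": [
    {"translation":[0,0,0],"twist":0},
    {"translation":[0,0,0],"twist":0},
    {"translation":[0,0,0],"twist":0},
    {"translation":[0,0,0],"twist":0},
    {"translation":[0,0,0],"twist":0},
    {"translation":[0,0,0],"twist":0},
    {"translation":[0,0,0],"twist":0},
    {"translation":[0,0,0],"twist":0}
  ],
  "grip": 1,
  "grip_force": 20
}}

```text
time: 3.7
ee_pos: [0.4616, -0.0289, 0.0165]
eef_rot: [0.643, -0.295, 0.295, -0.643]
ft_force: [0.2, -0.8, 0.6]
width: 0.0312
```

{"api": "jog_arm", "payload": {
  "commands": [
    {"translation":[0,0,20],"twist":0},
    {"translation":[0,0,30],"twist":0},
    {"translation":[0,0,30],"twist":0},
    {"translation":[10.4,-18.5,0],"twist":-0.075},
    {"translation":[10.4,-18.5,0],"twist":-0.075},
    {"translation":[10.4,-18.5,0],"twist":-0.075},
    {"translation":[10.4,-18.5,0],"twist":-0.075},
    {"translation":[10.4,-18.5,0],"twist":-0.075},
    {"translation":[10.4,-18.5,0],"twist":-0.075},
    {"translation":[10.4,-18.5,0],"twist":-0.075},
    {"translation":[10.4,-18.5,0],"twist":-0.075},
    {"translation":[10.4,-18.5,0],"twist":-0.075},
    {"translation":[10.4,-18.5,0],"twist":-0.075},
    {"translation":[0,0,0],"twist":0},
    {"translation":[0,0,0],"twist":0},
    {"translation":[0,0,0],"twist":0}
  ]
}}

```text
time: 5.3
ee_pos: [0.5652, -0.2127, 0.0962]
eef_rot: [-0.49, 0.51, -0.509, 0.49]
ft_force: [-0.1, -0.9, -1.4]
width: 0.0301
```

Run:
```python
from h import *
c=snap('wrist','wrist2.png');b=snap('scene','scene2.png')['img'][:,:,::-1]; s=read_state(); M=R.from_quat(s['eef_rot']).as_matrix(); print(s['time'],s['ee_pos'],np.arctan2(M[1,0],M[0,0]),s['joint_positions'].round(2),s['ft_force'])
cv2.imwrite('pics/z3.png',cv2.resize(b[150:290,220:380],None,fx=4,fy=4,interpolation=cv2.INTER_CUBIC))
```

```text
5.4 [ 0.56537852 -0.21291671  0.09648781] -1.609303589023793 [ 0.66  0.4  -0.47  1.62  0.19  1.16 -1.46] [ 0.3920095  -0.44832557 -1.02992489]
```

View pics/wrist2.png

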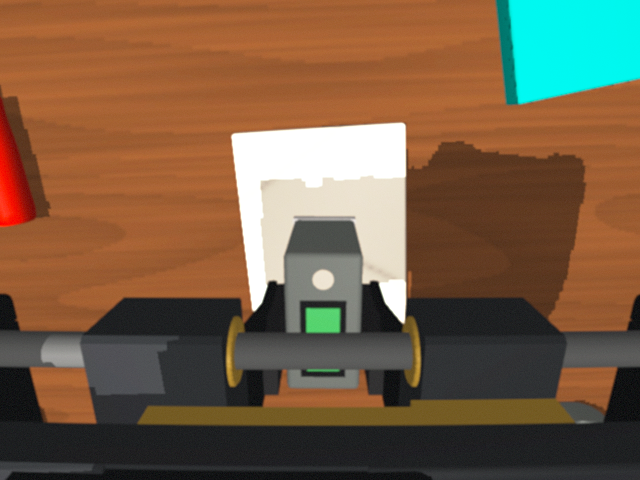

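View pics/z3.png

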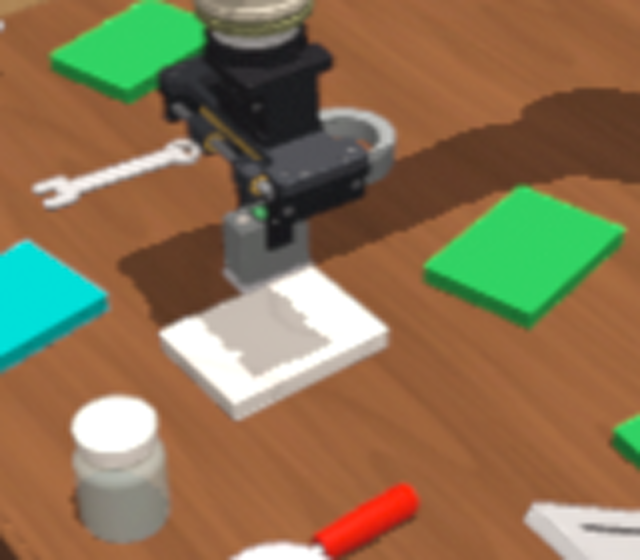

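{"api": "jog_arm", "payload": {
  "commands": [
    {"translation":[0,0,-25],"twist":0},
    {"translation":[0,0,-20],"twist":0},
    {"translation":[0,0,-10],"twist":0},
    {"translation":[0,0,-3],"twist":0},
    {"translation":[0,0,-2],"twist":0},
    {"translation":[0,0,-2],"twist":0},
    {"translation":[0,0,0],"twist":0},
    {"translation":[0,0,0],"twist":0}
  ]
}}

```text
time: 6.2
ee_pos: [0.5663, -0.2144, 0.0363]
eef_rot: [0.49, -0.509, 0.511, -0.49]
ft_force: [-2.4, 0.2, 6.3]
width: 0.0294
```

{"api": "jog_arm", "payload": {
  "commands": [
    {"translation":[0,0,0],"twist":0},
    {"translation":[0,0,0],"twist":0},
    {"translation":[0,0,0],"twist":0},
    {"translation":[0,0,0],"twist":0},
    {"translation":[0,0,0],"twist":0},
    {"translation":[0,0,0],"twist":0},
    {"translation":[0,0,0],"twist":0},
    {"translation":[0,0,0],"twist":0},
    {"translation":[0,0,0],"twist":0},
    {"translation":[0,0,0],"twist":0},
    {"translation":[0,0,0],"twist":0},
    {"translation":[0,0,0],"twist":0},
    {"translation":[0,0,0],"twist":0},
    {"translation":[0,0,0],"twist":0}
  ]
}}

```text
time: 7.6
ee_pos: [0.5663, -0.2143, 0.0363]
eef_rot: [0.49, -0.509, 0.511, -0.49]
ft_force: [-2.7, 0.2, 5.0]
width: 0.0296
```

Run:
```python
from h import *
b=snap('scene','scene3.png')['img'][:,:,::-1]; s=read_state(); print(s['ee_pos'],s['ft_force'],s['torque'])
cv2.imwrite('pics/z4.png',cv2.resize(b[170:270,240:360],None,fx=6,fy=6,interpolation=cv2.INTER_CUBIC))
```

```text
[ 0.5662852  -0.21437648  0.03629135] [-2.08231593 -0.40021263  6.04030912] [0.11513472 0.72250861 0.04470771]
```

View pics/z4.png

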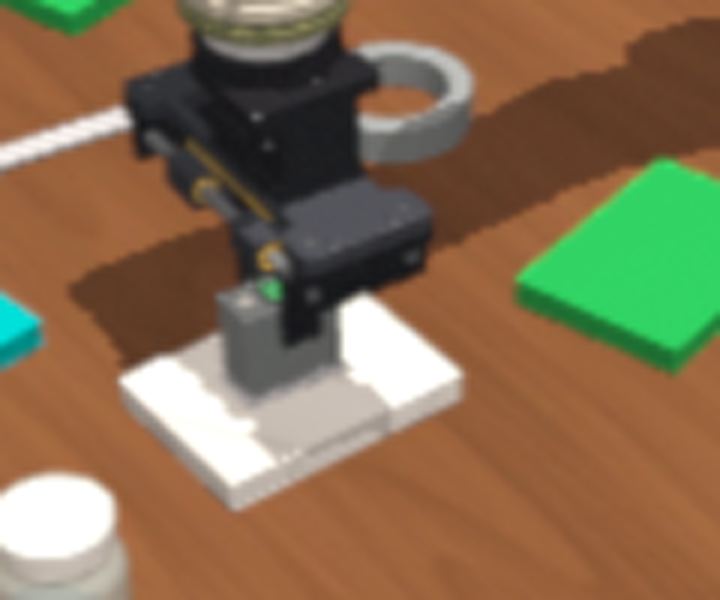

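{"api": "jog_arm", "payload": {
  "commands": [
    {"translation":[0,0,15],"twist":0},
    {"translation":[0,0,35],"twist":0},
    {"translation":[0,0,40],"twist":0},
    {"translation":[0,0,40],"twist":0},
    {"translation":[-5.6,30,0],"twist":0},
    {"translation":[-5.6,30,0],"twist":0},
    {"translation":[-5.6,30,0],"twist":0},
    {"translation":[-5.6,30,0],"twist":0},
    {"translation":[-5.6,30,0],"twist":0},
    {"translation":[-5.6,30,0],"twist":0},
    {"translation":[-5.6,30,0],"twist":0},
    {"translation":[-5.6,30,0],"twist":0},
    {"translation":[-5.6,30,0],"twist":0},
    {"translation":[-5.6,30,0],"twist":0},
    {"translation":[-5.6,30,0],"twist":0},
    {"translation":[-5.6,30,0],"twist":0},
    {"translation":[-5.6,30,0],"twist":0},
    {"translation":[-5.6,30,0],"twist":0},
    {"translation":[0,8,0],"twist":0},
    {"translation":[0,0,0],"twist":0}
  ]
}}

```text
time: 9.65
ee_pos: [0.487, 0.2157, 0.1657]
eef_rot: [0.49, -0.509, 0.509, -0.491]
ft_force: [-0.5, -0.3, -2.2]
width: 0.0297
```

{"api": "jog_arm", "payload": {
  "commands": [
    {"translation":[0,0,0],"twist":0},
    {"translation":[0,0,0],"twist":0}
  ]
}}

```text
time: 9.85
ee_pos: [0.4878, 0.2126, 0.1647]
eef_rot: [0.489, -0.51, 0.511, -0.489]
ft_force: [0.2, -0.8, -1.8]
width: 0.0299
```

Run:
```python
from h import *
b=snap('scene','scene5.png')['img'][:,:,::-1]; snap('wrist','wrist5.png'); snap('top','top5.png'); s=read_state(); M=R.from_quat(s['eef_rot']).as_matrix(); print(s['time'],s['ee_pos'],np.arctan2(M[1,0],M[0,0]),s['joint_positions'].round(2),s['ft_force'])
cv2.imwrite('pics/z5.png',cv2.resize(b[210:350,310:450],None,fx=4,fy=4,interpolation=cv2.INTER_CUBIC))
```

```text
10.0 [0.48750965 0.21314525 0.16454306] -1.6125251111571244 [ 0.18  0.23 -0.76  1.72  0.17  1.26 -2.24] [-0.40698066 -0.00858601 -3.05463091]
```

View pics/wrist5.png

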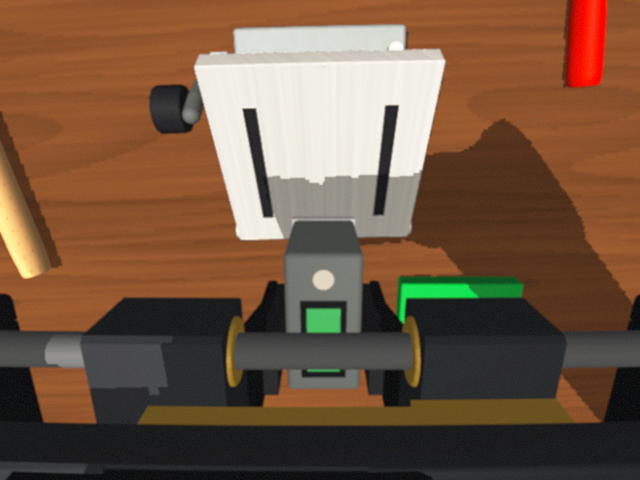

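View pics/z5.png

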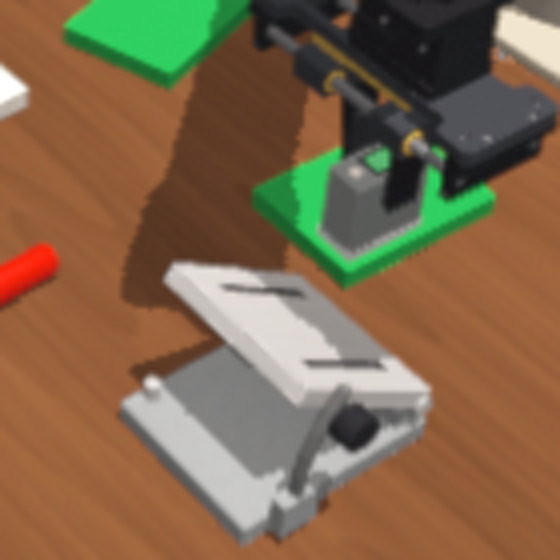

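Run:
```python
from h import *
c=load('wrist5.png')
U=onz(c,[[195,58],[443,52]],.124);L=onz(c,[[237,238],[411,234]],.0501)
print(U.round(4),L.round(4)); C=(U.sum(0)+L.sum(0))/4; d=U.sum(0)-L.sum(0);d/=2
print(C,np.linalg.norm(d),np.degrees(np.arctan2(d[2],d[0])),np.arctan2(d[1],d[0]), np.linalg.norm(U[0]-U[1]),np.linalg.norm(L[0]-L[1]),[np.arctan2(-(a[0]-a[1])[0],(a[0]-a[1])[1]) for a in (U,L)])
```

```text
[[0.5988 0.2758 0.124 ]
 [0.5962 0.1464 0.124 ]] [[0.4787 0.281  0.0501]
 [0.4762 0.1456 0.0501]]
[0.53749463 0.2122069  0.08705   ] 0.14098351634752368 31.6168573250172 -0.018019255515194454 0.12940870351305067 0.13536148684513113 [np.float64(-0.019992364886499876), np.float64(-0.018360882766403314)]
```

{"api": "jog_arm", "payload": {
  "commands": [
    {"translation":[5,0,-14],"twist":0.013},
    {"translation":[5,0,-14],"twist":0},
    {"translation":[5,0,-14],"twist":0},
    {"translation":[5,0,-8],"twist":0},
    {"translation":[3.5,0,-4],"twist":0},
    {"translation":[0,0,0],"twist":0},
    {"translation":[0,0,0],"twist":0}
  ],
  "grip_force": 12
}}

```text
time: 10.7
ee_pos: [0.5108, 0.2145, 0.1107]
eef_rot: [-0.493, 0.507, -0.507, 0.493]
ft_force: [-0.4, 0.4, -1.5]
width: 0.03
```

{"api": "jog_arm", "payload": {
  "commands": [
    {"translation":[1.05,-0.3,-1.7],"twist":0},
    {"translation":[1.05,-0.3,-1.7],"twist":0},
    {"translation":[1.05,0,-1.7],"twist":0},
    {"translation":[0,0,0],"twist":0}
  ]
}}

```text
time: 11.1
ee_pos: [0.5134, 0.2143, 0.1068]
eef_rot: [0.493, -0.507, 0.507, -0.493]
ft_force: [-7.4, -1.1, 11.7]
width: 0.03
```

{"api": "jog_arm", "payload": {
  "commands": [
    {"translation":[0.5,0,-0.8],"twist":0},
    {"translation":[0,0,0],"twist":0},
    {"translation":[0,0,0],"twist":0}
  ]
}}

```text
time: 11.4
ee_pos: [0.5138, 0.2143, 0.1062]
eef_rot: [0.493, -0.506, 0.507, -0.493]
ft_force: [-8.8, -1.6, 12.9]
width: 0.03
```

Run:
```python
from h import *
b=snap('scene','scene6.png')['img'][:,:,::-1]; w=snap('wrist','wrist6.png'); s=read_state(); print(s['time'],s['ee_pos'],s['ft_force'],s['torque'])
cv2.imwrite('pics/z6.png',cv2.resize(b[230:340,320:430],None,fx=5,fy=5,interpolation=cv2.INTER_CUBIC))
```

```text
11.5 [0.51378086 0.21427955 0.10620097] [-9.45646803 -0.83654034 12.93934227] [-0.39689637  1.9630024  -0.05118358]
```

View pics/z6.png

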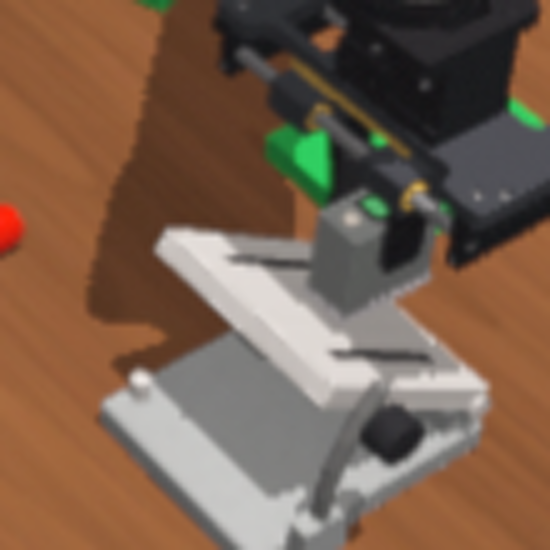

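{"api": "jog_arm", "payload": {
  "commands": [
    {"translation":[0,0,0],"twist":0},
    {"translation":[0.5,0,-0.8],"twist":0},
    {"translation":[0,0,0],"twist":0},
    {"translation":[0.5,0,-0.8],"twist":0},
    {"translation":[0,0,0],"twist":0},
    {"translation":[0.5,0,-0.8],"twist":0},
    {"translation":[0,0,0],"twist":0}
  ],
  "grip_force": 8
}}

```text
time: 12.2
ee_pos: [0.5155, 0.2142, 0.1034]
eef_rot: [0.493, -0.507, 0.507, -0.493]
ft_force: [-6.5, -1.2, 8.5]
width: 0.0301
```

Run:
```python
from h import *
b=snap('scene','scene7.png')['img'][:,:,::-1]; w=snap('wrist','wrist7.png'); s=read_state(); print(s['time'],s['ee_pos'],s['ft_force'],s['torque'])
cv2.imwrite('pics/z7.png',cv2.resize(b[230:340,320:430],None,fx=5,fy=5,interpolation=cv2.INTER_CUBIC))
```

```text
12.3 [0.51548766 0.21422869 0.1034638 ] [-5.18614681 -0.45197942  8.63712332] [-0.15970434  1.33571921  0.01000758]
```

View pics/z7.png

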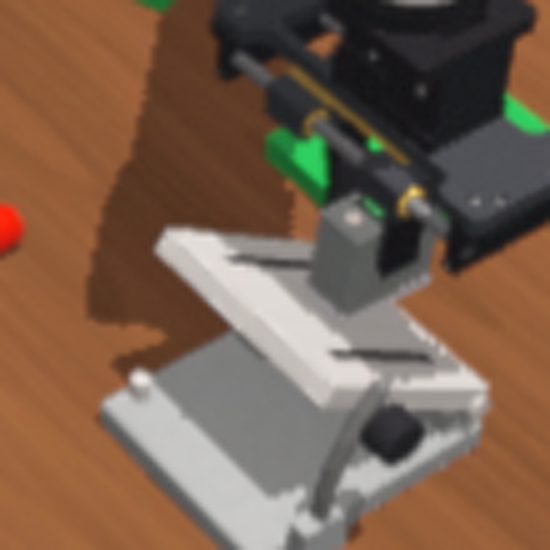

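View pics/wrist7.png

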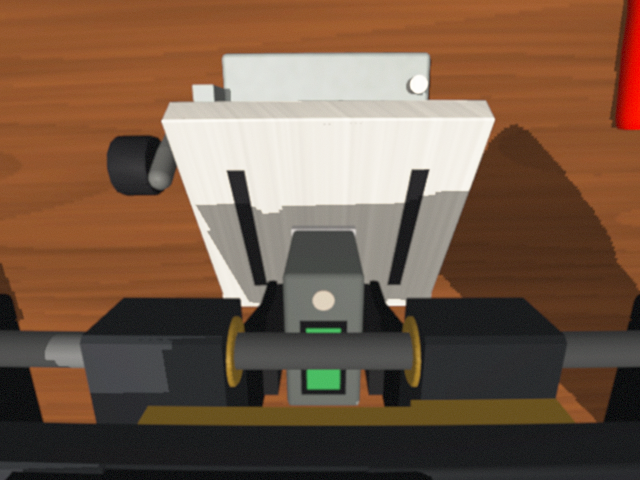

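```bash
cat >> h.py <<'E'
def side(c,s,rows,u=323):
    # edge midpoints on the gauge's mid plane, in tool-relative (forward, up) mm from grasp point
    M=R.from_quat(s['eef_rot']).as_matrix(); nx=M[:,0]; f=np.array([-nx[1],nx[0],0]); f*=np.sign(f[0])
    g=s['ee_pos']+[0,0,.019]
    o,d=ray(c,[[u,r] for r in rows]); t=((g-o)@nx)/(d@nx) if abs((d@nx)).min()>1e-3 else None
    return o,d,nx,f,g
E
python3 - <<'E'
from h import *
# mid plane contains camera nearly -> degenerate; check
c=load('wrist7.png'); s=read_state(); print(side(c,s,[228,275,403])[1]@R.from_quat(s['eef_rot']).as_matrix()[:,0])
E
```

```text
[-0.00040386 -0.00039228 -0.00033863]
```

Run:
```python
from h import *
for n in ('5','7'):
    b=cv2.imread(f'pics/wrist{n}.png'); cv2.imwrite(f'pics/zw{n}.png',cv2.resize(b[205:415,250:400],None,fx=2.8,fy=2.8,interpolation=cv2.INTER_CUBIC))
a=[cv2.imread(f'pics/zw{n}.png') for n in '57']; cv2.imwrite('pics/zw.png',np.hstack(a)[:590,:800] if a[0].shape[1]*2<=800 else cv2.resize(np.hstack(a),(800,560)))
print(a[0].shape)
```

```text
(588, 420, 3)
```

View pics/zw.png

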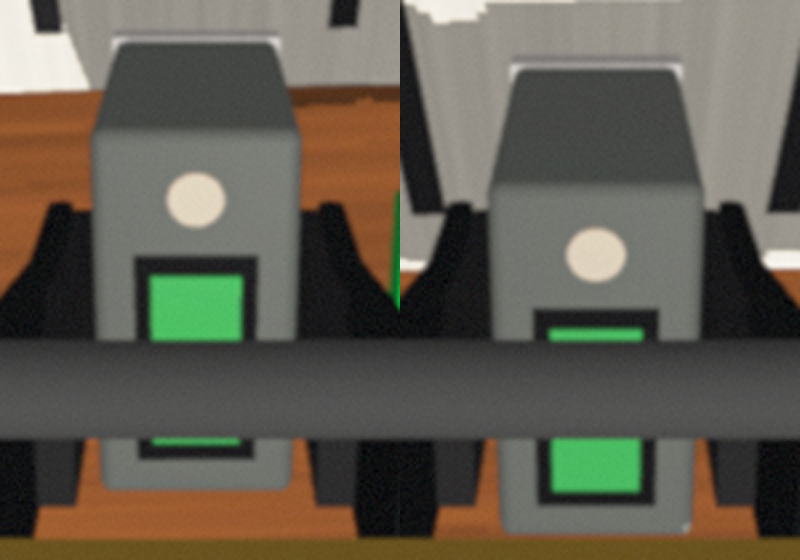

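```bash
cat >> h.py <<'E'
def pnp(f,uv):
    c=load(f); s=read_state()
    # object: x fwd, y left, z up; base-centre origin. order TF-left,TF-right,TR-left,TR-right,BF-left,BF-right
    O=np.array([[.03,.015,.06],[.03,-.015,.06],[-.03,.015,.06],[-.03,-.015,.06],[.03,.015,0],[.03,-.015,0]])
    K=np.array([[c['fx'],0,c['cx']],[0,c['fy'],c['cy']],[0,0,1.]])
    ok,r,t=cv2.solvePnP(O,np.array(uv,float),K,c['dist'].astype(float),flags=cv2.SOLVEPNP_SQPNP)
    r,t=cv2.solvePnPRefineLM(O,np.array(uv,float),K,c['dist'].astype(float),r,t)
    pr=cv2.projectPoints(O,r,t,K,c['dist'].astype(float))[0].reshape(-1,2)
    T=c['cam_to_world']; Rw=T[:3,:3]@cv2.Rodrigues(r)[0]; p=T[:3,:3]@t.ravel()+T[:3,3]
    print('pos',p.round(4),'tilt deg',np.degrees(np.arctan2(Rw[2,0],Rw[0,0])).round(2),'yaw',np.arctan2(Rw[1,0],Rw[0,0]).round(3),'roll deg',np.degrees(Rw[2,1]).round(2),'res px',np.abs(pr-uv).max().round(2))
    return p,Rw
E
python3 - <<'E'
from h import *
f=lambda a:np.array(a)/2.667+[249.7,204.7]
pnp('wrist5.png',f([[95,131],[299,131],[102,487],[291,487],[112,40],[280,40]]))
pnp('wrist7.png',f([[92,186],[302,186],[103,530],[291,530],[110,67],[282,67]]))
print(read_state()['ee_pos'])
E
```

```text
pos [0.484  0.2136 0.1442] tilt deg -1.23 yaw -0.043 roll deg 0.1 res px 3.14
pos [0.5076 0.2152 0.0863] tilt deg 1.19 yaw -0.026 roll deg 0.13 res px 3.48
[0.51548766 0.21422869 0.1034638 ]
```

Run:
```python
from h import *
c=load('wrist5.png'); g=np.array([.4875,.2131,.1645+.019])
pts=np.array([[30,24.7],[-30,24.7],[30,-35.3]])/1e3
def rows(dx,dz,th):
    Rr=np.array([[np.cos(th),-np.sin(th)],[np.sin(th),np.cos(th)]])
    q=pts@Rr.T+[dx,dz]
    P=np.c_[g[0]+q[:,0],np.full(3,g[1]),g[2]+q[:,1]]
    return proj(c,P)[:,1]
r0=rows(0,0,0);print(r0, [131/2.667+204.7,487/2.667+204.7,40/2.667+204.7])
J=np.c_[(rows(.001,0,0)-r0),(rows(0,.001,0)-r0),(rows(0,0,.0175)-r0)]; print(J)
obs=np.array([55,43,27])/2.667
print(np.linalg.solve(J,obs), 'mm,mm,deg')
```

```text
[252.19556177 388.33886573 215.00469237] [253.81886014248218, 387.302174728159, 219.6981252343457]
[[-2.54510632  0.86201629  1.55990655]
 [-2.02252351  1.53760146  0.05456185]
 [-1.89135691  0.45051137 -0.92326016]]
[-5.77878314  2.80498425  2.24171288] mm,mm,deg
```

{"api": "jog_arm", "payload": {
  "commands": [
    {"translation":[-5,0,8],"twist":0},
    {"translation":[-15,-10,25],"twist":0},
    {"translation":[-10,-20,0],"twist":0},
    {"translation":[-5,-30,0],"twist":0},
    {"translation":[-5,-30,0],"twist":0},
    {"translation":[-5,-30,0],"twist":0},
    {"translation":[-5,-30,0],"twist":0},
    {"translation":[-5,-30,0],"twist":0},
    {"translation":[0,-25,-20],"twist":0},
    {"translation":[0,-10,-35],"twist":0},
    {"translation":[0,0,-35],"twist":0},
    {"translation":[0,0,-20],"twist":0},
    {"translation":[0,0,-8],"twist":0},
    {"translation":[0,0,0],"twist":0},
    {"translation":[0,0,0],"twist":0}
  ],
  "grip_force": 20
}}

```text
time: 13.8
ee_pos: [0.4617, -0.0013, 0.0184]
eef_rot: [0.493, -0.506, 0.507, -0.494]
ft_force: [1.2, -0.2, -1.2]
width: 0.0298
```

{"api": "jog_arm", "payload": {
  "commands": [
    {"translation":[0,0,-2],"twist":0},
    {"translation":[0,0,-2],"twist":0},
    {"translation":[0,0,-1],"twist":0},
    {"translation":[0,0,0],"twist":0}
  ]
}}

```text
time: 14.2
ee_pos: [0.4618, -0.0015, 0.013]
eef_rot: [0.493, -0.506, 0.507, -0.494]
ft_force: [0.4, 0.0, 3.5]
width: 0.0295
```

{"api": "jog_arm", "payload": {
  "commands": [
    {"translation":[0,0,0],"twist":0},
    {"translation":[0,0,0],"twist":0},
    {"translation":[0,0,0],"twist":0},
    {"translation":[0,0,0],"twist":0}
  ],
  "grip": 0.5
}}

```text
time: 14.6
ee_pos: [0.4607, -0.0015, 0.0121]
eef_rot: [-0.493, 0.507, -0.507, 0.493]
ft_force: [-0.8, -0.4, -0.5]
width: 0.0428
```

Run:
```python
from h import *
b=snap('wrist','wrist8.png')['img'][:,:,::-1]; s=read_state(); print(s['time'],s['ee_pos'],s['ft_force'],s['width'])
cv2.imwrite('pics/z8.png',cv2.resize(b[205:415,230:420],None,fx=2.667,fy=2.667,interpolation=cv2.INTER_CUBIC))
```

```text
14.65 [ 0.46068861 -0.00147077  0.01208649] [-0.76163821  1.05338537  0.04090634] 0.04321824525581877
```

View pics/z8.png

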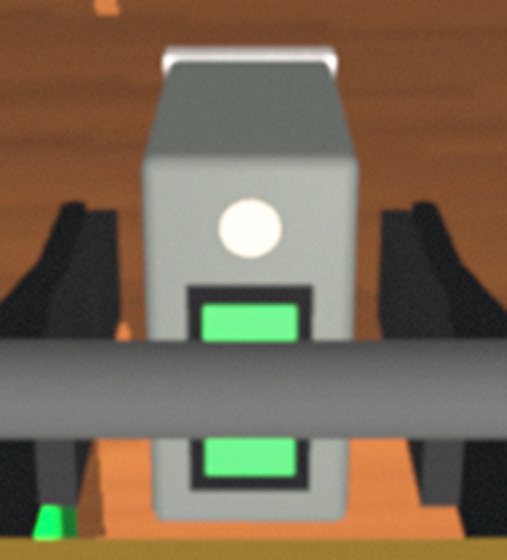

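Run:
```python
from h import *
f=lambda a:np.array(a)/2.667+[229.7,204.7]
c=load('wrist8.png'); W=onz(c,f([[144,158],[357,158],[345,520],[153,520]]),.06); print(W.round(4),W.mean(0)); print(onz(c,f([[162,48],[336,48]]),0.0).round(4))
d=W[0]+W[1]-W[2]-W[3]; print(np.arctan2(d[1],d[0]))
```

```text
[[ 0.4878  0.013   0.06  ]
 [ 0.4871 -0.0161  0.06  ]
 [ 0.4279 -0.0145  0.06  ]
 [ 0.4287  0.015   0.06  ]] [ 0.45789225 -0.00065966  0.06      ]
[[ 0.488   0.0152  0.    ]
 [ 0.4871 -0.0179  0.    ]]
-0.030568237855132612
```

{"api": "jog_arm", "payload": {
  "commands": [
    {"translation":[-5,0,1],"twist":0},
    {"translation":[-5,0,0],"twist":0},
    {"translation":[0,0,0],"twist":0},
    {"translation":[0,0,0],"twist":0}
  ]
}}

```text
time: 15.05
ee_pos: [0.4507, -0.0016, 0.0132]
eef_rot: [0.493, -0.507, 0.507, -0.493]
ft_force: [0.4, 0.8, 0.1]
width: 0.044
```

{"api": "jog_arm", "payload": {
  "commands": [
    {"translation":[0,0,0],"twist":0},
    {"translation":[0,0,0],"twist":0},
    {"translation":[0,0,0],"twist":0},
    {"translation":[0,0,0],"twist":0},
    {"translation":[0,0,0],"twist":0}
  ],
  "grip": 1,
  "grip_force": 20
}}

```text
time: 15.55
ee_pos: [0.4509, -0.0014, 0.0132]
eef_rot: [0.493, -0.507, 0.507, -0.493]
ft_force: [1.2, -0.2, -1.3]
width: 0.0301
```

{"api": "jog_arm", "payload": {
  "commands": [
    {"translation":[0,0,30],"twist":0},
    {"translation":[0,0,40],"twist":0},
    {"translation":[0,0,40],"twist":0},
    {"translation":[0,0,38],"twist":0},
    {"translation":[9,24,0],"twist":0},
    {"translation":[9,24,0],"twist":0},
    {"translation":[9,24,0],"twist":0},
    {"translation":[9,24,0],"twist":0},
    {"translation":[9,24,0],"twist":0},
    {"translation":[9,24,0],"twist":0},
    {"translation":[9,24,0],"twist":0},
    {"translation":[9,24,0],"twist":0},
    {"translation":[9,20,0],"twist":0},
    {"translation":[2.5,2,-10],"twist":0},
    {"translation":[0,0,-10],"twist":0},
    {"translation":[0,0,0],"twist":0},
    {"translation":[0,0,0],"twist":0},
    {"translation":[0,0,0],"twist":0}
  ],
  "grip_force": 12
}}

```text
time: 17.35
ee_pos: [0.5345, 0.2117, 0.1415]
eef_rot: [0.493, -0.507, 0.507, -0.493]
ft_force: [0.8, 0.6, -1.3]
width: 0.0299
```

```bash
cat > plan.py <<'E'
from h import *
t=np.radians(31.7);c=np.array([.5375,.0871])
ex=np.array([np.cos(t),np.sin(t)])
def tcp(deg,drag,off=0,g=(-.037,.032)):
    a=np.radians(deg);Rr=np.array([[np.cos(a),-np.sin(a)],[np.sin(a),np.cos(a)]])
    n=np.array([-ex[1],ex[0]])
    return c+ex*(.03+drag)+n*off+Rr@np.array(g)-[0,.019]
E
python3 - <<'E'
from plan import *
p=None
for d,dr in [(0,.010),(4,.009),(8,.008),(12,.0065),(16,.005),(20,.004),(24,.003),(28,.001),(31.7,0)]:
    q=tcp(d,dr)*1000; print(d,q.round(1),None if p is None else (q-p).round(1)); p=q
s=read_state(); M=R.from_quat(s['eef_rot']).as_matrix(); print(s['time'],s['ee_pos'],np.arctan2(M[1,0],M[0,0]),s['joint_positions'].round(2),s['ft_force'])
b=snap('wrist','wrist9.png')
E
```

```text
0 [534.5 121.1] None
4 [531.5 117.9] [-3.  -3.2]
8 [528.7 114.6] [-2.8 -3.3]
12 [525.7 110.9] [-3.  -3.7]
16 [522.9 107.1] [-2.8 -3.8]
20 [520.7 103.4] [-2.2 -3.7]
24 [518.8  99.6] [-2.  -3.8]
28 [516.2  95.3] [-2.6 -4.4]
31.7 [514.7  91.6] [-1.5 -3.6]
17.35 [0.53447469 0.21171674 0.1415081 ] -1.5990918676196666 [ 0.17  0.36 -0.76  1.64  0.26  1.25 -2.24] [ 0.75350337  0.55204405 -1.25052403]
```

View pics/wrist9.png

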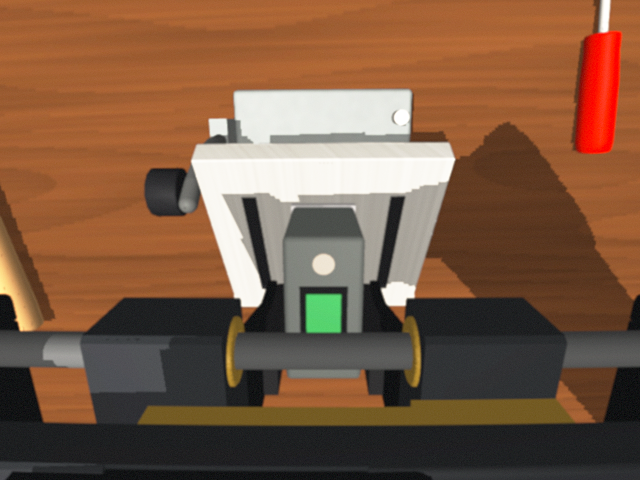

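{"api": "jog_arm", "payload": {
  "commands": [
    {"translation":[0,0,-8],"twist":0},
    {"translation":[0,0,-7],"twist":0},
    {"translation":[0,0,-2],"twist":0},
    {"translation":[0,0,-1],"twist":0},
    {"translation":[0,0,0],"twist":0}
  ]
}}

```text
time: 17.9
ee_pos: [0.5332, 0.2127, 0.1233]
eef_rot: [-0.494, 0.507, -0.506, 0.493]
ft_force: [-8.3, -2.1, 8.1]
width: 0.0296
```

{"api": "jog_arm", "payload": {
  "commands": [
    {"translation":[-1.5,0,-1.5],"twist":0},
    {"translation":[-1.5,0,-1.5],"twist":0},
    {"translation":[0,0,0],"twist":0}
  ]
}}

```text
time: 18.2
ee_pos: [0.5307, 0.2126, 0.1202]
eef_rot: [-0.494, 0.507, -0.507, 0.493]
ft_force: [-4.7, -0.4, 4.6]
width: 0.0302
```

{"api": "jog_arm", "payload": {
  "commands": [
    {"translation":[-1.3,0,-1.8],"twist":0},
    {"translation":[-1.3,0,-1.8],"twist":0},
    {"translation":[0,0,0],"twist":0}
  ]
}}

```text
time: 18.5
ee_pos: [0.5281, 0.2127, 0.1165]
eef_rot: [-0.494, 0.507, -0.507, 0.493]
ft_force: [-5.0, -0.3, 4.5]
width: 0.0297
```

Run:
```python
from h import *
b=snap('scene','scene10.png')['img'][:,:,::-1]; w=snap('wrist','wrist10.png')['img'][:,:,::-1]; s=read_state(); print(s['time'],s['ee_pos'],s['ft_force'],s['torque'])
a=cv2.resize(b[230:340,320:430],(400,400),interpolation=cv2.INTER_CUBIC); w=cv2.resize(w[190:400,220:430],(400,400),interpolation=cv2.INTER_CUBIC)
cv2.imwrite('pics/z10.png',np.hstack([a,w]))
```

```text
18.6 [0.52811117 0.21267842 0.11651735] [-5.79400321 -0.34152356  4.97508972] [-0.18282596  1.189008    0.02839719]
```

View pics/z10.png

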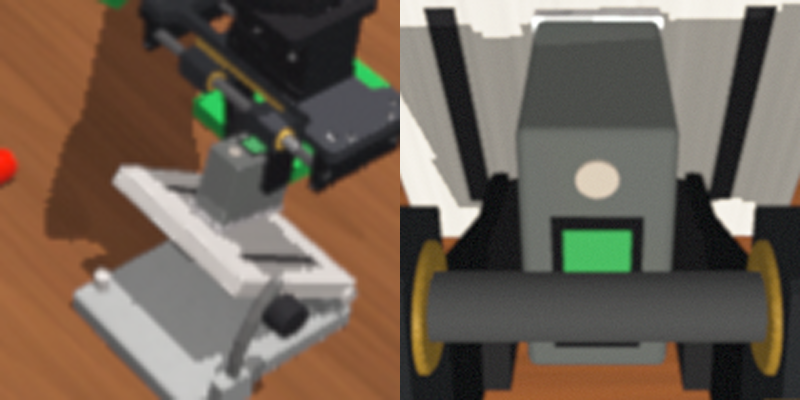

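{"api": "jog_arm", "payload": {
  "commands": [
    {"translation":[-1.5,0,-1.9],"twist":0},
    {"translation":[-1.5,0,-1.9],"twist":0},
    {"translation":[-1.3,0,-1.9],"twist":0},
    {"translation":[-1.2,0,-1.9],"twist":0},
    {"translation":[0,0,0],"twist":0}
  ]
}}

```text
time: 19.1
ee_pos: [0.5232, 0.2126, 0.1087]
eef_rot: [-0.493, 0.507, -0.507, 0.493]
ft_force: [-1.1, 0.4, 1.7]
width: 0.0294
```

{"api": "jog_arm", "payload": {
  "commands": [
    {"translation":[-1.0,0,-1.9],"twist":0},
    {"translation":[-1.0,0,-1.9],"twist":0},
    {"translation":[-1.0,0,-1.9],"twist":0},
    {"translation":[0,0,0],"twist":0}
  ]
}}

```text
time: 19.5
ee_pos: [0.5201, 0.2125, 0.1029]
eef_rot: [-0.493, 0.507, -0.507, 0.493]
ft_force: [-0.6, 0.3, -0.5]
width: 0.0299
```

```bash
cat >> h.py <<'E'
def look(k):
    b=snap('scene',f'scene{k}.png')['img'][:,:,::-1]; w=snap('wrist',f'wrist{k}.png')['img'][:,:,::-1]; s=read_state(); print(s['time'],s['ee_pos'].round(4),s['ft_force'].round(2),s['torque'].round(2),s['width'])
    a=cv2.resize(b[230:340,320:430],(400,400),interpolation=cv2.INTER_CUBIC); w=cv2.resize(w[190:400,220:430],(400,400),interpolation=cv2.INTER_CUBIC)
    cv2.imwrite(f'pics/z{k}.png',np.hstack([a,w]))
E
python3 -c "
from h import *
look(11)"
```

```text
19.6 [0.5201 0.2124 0.103 ] [-0.86  0.44 -0.34] [0.19 0.14 0.06] 0.02990527933440385
```

View pics/z11.png

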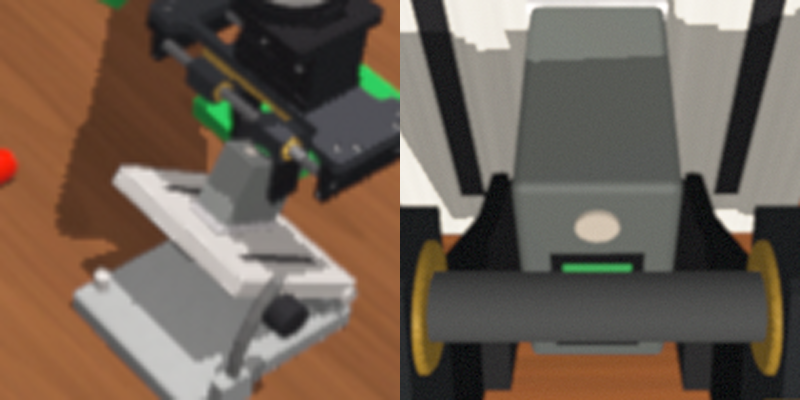

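{"api": "jog_arm", "payload": {
  "commands": [
    {"translation":[-1.0,0,-1.8],"twist":0},
    {"translation":[-1.0,0,-1.8],"twist":0},
    {"translation":[-0.9,0,-1.8],"twist":0},
    {"translation":[0,0,0],"twist":0}
  ]
}}

```text
time: 20.0
ee_pos: [0.5171, 0.2124, 0.0976]
eef_rot: [-0.493, 0.507, -0.507, 0.493]
ft_force: [0.1, 0.4, 0.4]
width: 0.0301
```

{"api": "jog_arm", "payload": {
  "commands": [
    {"translation":[-0.5,0,-1.5],"twist":0},
    {"translation":[-0.3,0,-1.5],"twist":0},
    {"translation":[0,0,0],"twist":0}
  ]
}}

```text
time: 20.3
ee_pos: [0.5167, 0.2124, 0.0957]
eef_rot: [0.493, -0.507, 0.507, -0.493]
ft_force: [-3.9, -2.3, 11.1]
width: 0.03
```

```bash
python3 -c "
from h import *
look(12)"
```

```text
20.4 [0.5168 0.2124 0.0957] [-3.32 -2.82 10.29] [-0.49  0.75 -0.02] 0.03018197234327673
```

View pics/z12.png

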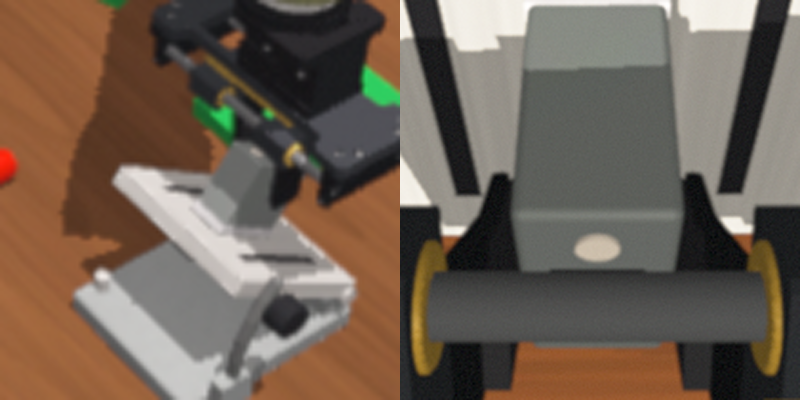

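```bash
cat > tilt.py <<'E'
from h import *
from scipy.optimize import fsolve
def solve(f,ee,rows_obs,g0=(-.007,.0)):
    c=load(f); g=np.array(ee)+[0,0,.019]
    def rows(v):
        dx,dz,th=v; Rr=np.array([[np.cos(th),-np.sin(th)],[np.sin(th),np.cos(th)]])
        pts=np.array([[.03,.06],[-.03,.06],[.03,0]])-[-.007,.032]   # gauge pts about grip
        q=pts@Rr.T+[dx/1000,dz/1000]
        return proj(c,np.c_[g[0]+q[:,0],np.full(3,g[1]),g[2]+q[:,1]])[:,1]
    v=fsolve(lambda v:rows(v)-rows_obs,[0,0,.3]); return v[0],v[1],np.degrees(v[2])
E
python3 - <<'E'
from tilt import *
w=[cv2.imread(f'pics/wrist{k}.png')[180:400,270:380] for k in (9,12)]
cv2.imwrite('pics/zz.png',cv2.resize(np.hstack(w),None,fx=2.7,fy=2.7,interpolation=cv2.INTER_CUBIC))
E
```

```text
(no output)
```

View pics/zz.png

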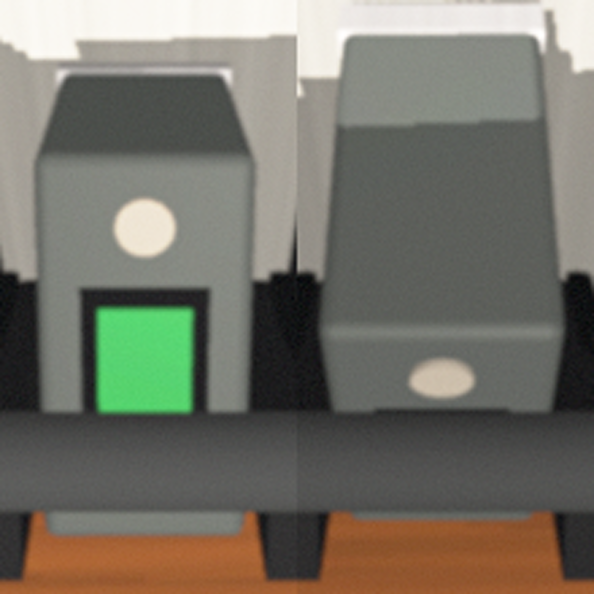

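Run:
```python
from tilt import *
def sol(f,ee,ro,b):
    c=load(f); g=np.array(ee)+[0,0,.019]
    def rows(v):
        dx,dz,th=v; Rr=np.array([[np.cos(th),-np.sin(th)],[np.sin(th),np.cos(th)]])
        q=(np.array([[.03,.06],[-.03,.06],[.03,b]])-[-.007,.032])@Rr.T+[dx/1000,dz/1000]
        return proj(c,np.c_[g[0]+q[:,0],np.full(3,g[1]),g[2]+q[:,1]])[:,1]
    v=fsolve(lambda v:rows(v)-ro,[0,0,.1]); return v[0].round(2),v[1].round(2),np.degrees(v[2]).round(2)
for b in (.004,.006,.008):
    print(b,sol('wrist9.png',[.5345,.2117,.1415],np.array([157,533,73])/2.7+179.8,b),sol('wrist12.png',[.5168,.2124,.0957],np.array([327,517,38])/2.7+179.8,b))
```

```text
0.004 (np.float64(-2.0), np.float64(-3.66), np.float64(-0.34)) (np.float64(-0.86), np.float64(-6.05), np.float64(31.79))
0.006 (np.float64(-1.61), np.float64(-3.23), np.float64(0.05)) (np.float64(1.11), np.float64(-3.03), np.float64(32.39))
0.008 (np.float64(-1.18), np.float64(-2.75), np.float64(0.46)) (np.float64(3.14), np.float64(0.08), np.float64(33.01))
```

{"api": "jog_arm", "payload": {
  "commands": [
    {"translation":[0.4,0,-0.4],"twist":0},
    {"translation":[0,0,0],"twist":0},
    {"translation":[0,0,0],"twist":0}
  ]
}}

```text
time: 20.7
ee_pos: [0.5168, 0.2124, 0.0956]
eef_rot: [0.493, -0.507, 0.507, -0.493]
ft_force: [-6.3, -3.8, 15.0]
width: 0.0298
```

Run:
```python
from h import *
s=read_state(); print(R.from_quat(s['eef_rot']).as_matrix().round(4)); print(s['ft_force'],s['torque'])
look(13)
b=cv2.imread('pics/scene13.png'); cv2.imwrite('pics/z13b.png',cv2.resize(b[255:325,345:425],None,fx=8,fy=8,interpolation=cv2.INTER_CUBIC))
```

```text
[[-2.730e-02  2.000e-04  9.996e-01]
 [-9.996e-01 -1.000e-03 -2.730e-02]
 [ 1.000e-03 -1.000e+00  2.000e-04]]
[-6.32621813 -3.82760202 15.041624  ] [-0.74489815  1.50036298  0.02544764]
20.8 [0.5168 0.2124 0.0956] [-6.81 -3.   14.58] [-0.71  1.46  0.04] 0.029916902207801837
```

View pics/z13b.png

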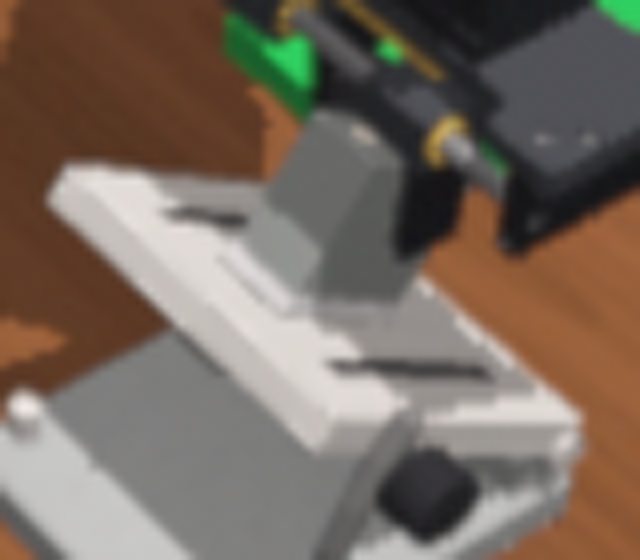

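{"api": "jog_arm", "payload": {
  "commands": [
    {"translation":[0,0,0],"twist":0},
    {"translation":[0,0,0],"twist":0},
    {"translation":[0,0,0.2],"twist":0},
    {"translation":[0,0,0],"twist":0},
    {"translation":[0,0,0],"twist":0},
    {"translation":[0,0,0],"twist":0},
    {"translation":[0,0,0],"twist":0},
    {"translation":[0,0,0],"twist":0}
  ],
  "grip_force": 18
}}

```text
time: 21.6
ee_pos: [0.5168, 0.2124, 0.0956]
eef_rot: [0.493, -0.507, 0.507, -0.493]
ft_force: [-6.3, -3.1, 13.0]
width: 0.0299
```

Run:
```python
from h import *
look(14)
b=cv2.imread('pics/scene14.png'); a=cv2.imread('pics/scene0.png')
z=lambda i:cv2.resize(i[255:345,325:425],(400,360),interpolation=cv2.INTER_CUBIC)
cv2.imwrite('pics/cmp.png',np.hstack([z(a),z(b)]))
t=snap('top','top14.png')
```

```text
21.7 [0.5169 0.2124 0.0957] [-5.84 -2.97 13.73] [-0.63  1.28 -0.02] 0.030336159785447906
```

View pics/cmp.png

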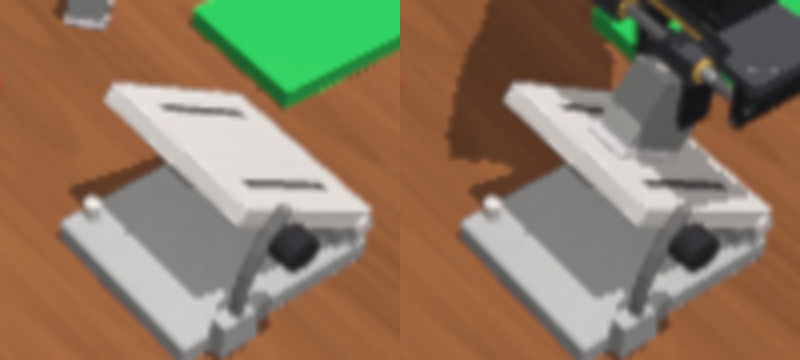

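View pics/z14.png

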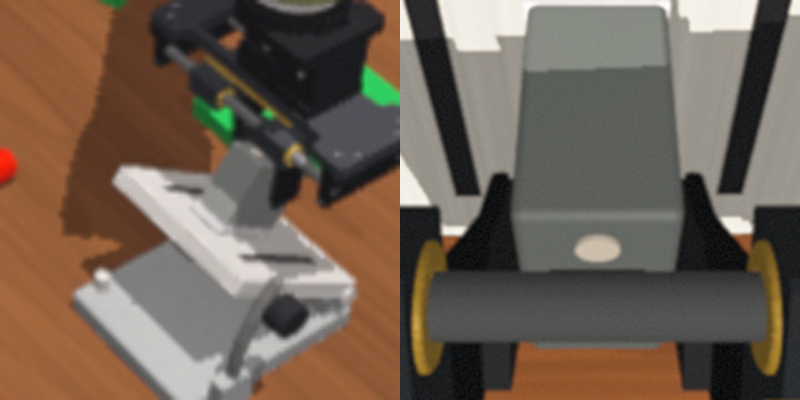

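View pics/top14.png

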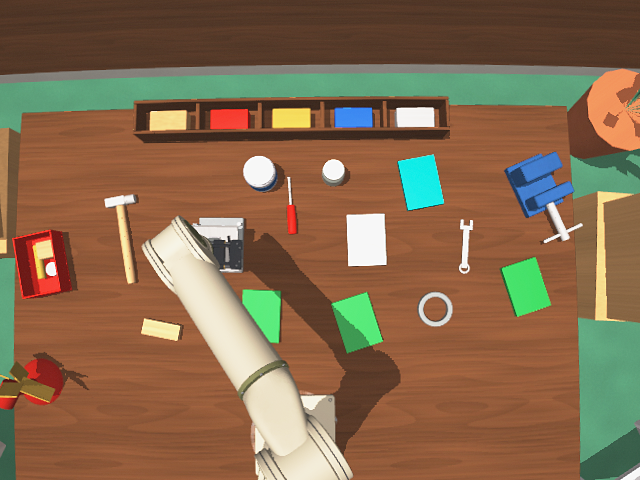

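```bash
python3 -c "
from h import *
print(close_job()); s=read_state(); print(s['time'],s['ee_pos'],s['ft_force'],s['width'])"
```

```text
the job is handed in; nothing more can be done
None
the job is handed in; nothing more can be done
```

I held the gauge on the reference plate to zero it. I then pressed it flush on the sloped face and handed the job in at about 21.7 s, still gripping and pressing. No verdict is reported, so the results below are my own checks.

**Zeroing:** the gauge stood still on the plate for about 1.5 s with roughly 6–8 N of contact force.

**Getting it flush:** my first press along the face normal made the gauge slide in the pads instead of tilting. I had the sign of the lever arm wrong. I set it down on the bench, gripped it again about 7 mm behind its centre, and pressed while moving back and down the slope. It then pivoted to flush. This press and regrip came after zeroing, and I did not zero it a second time.

**Last checks before handing in:**

| Check | Result |
|---|---|
| Gauge tilt (wrist picture) | about 32° to 33°, against 31.7° measured for the face |
| Stiffness on the face | hard: about 5 N more force for 0.1 mm of travel, with no further turning |
| Pressing force | about 15–17 N along the face normal, steady |
| Gauge centre | about 2–3 mm from the face centre by my estimate |
| Long side | within about 0.02 rad of straight up the slope |
| Grip | set to 18 N, fingers 30 mm apart |
| Tilting table | no visible change from the first picture |
| Other things on the bench | no visible change in the top picture |

**Disagreements and limits:**
- A sideways force of about 3 N on the tool remained while pressing; I did not find its cause.
- The tilt reading from the picture is only good to about 1°, so I relied mainly on the stiff contact to judge it flush.
- The scene camera and the top camera disagreed by about 5 mm on the gauge's starting position. The wrist camera gave a value in between, which I used.

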